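Turn the leaf of the button album

ROBOT

A 7-joint arm with a two-finger parallel gripper is mounted at the origin on the work surface. World frame = base frame: x ahead of the robot, y to its left, z up, the work surface at z = 0. Lengths are in m, angles in rad, forces in N, time in s.
With the tool pointing down it reaches from about 0.425 to 0.875 m from the base axis. Payload 4.7 kg.
Tool frame: the origin (TCP) lies midway between the tips of the shut fingers; the grasp point (between the pads) lies 19 mm behind it; z points along the fingers, y is the direction in which the jaws open and shut (so a half turn about z gives the same grasp; the last joint's range is limited). The gripper opens to 87 mm and grips with 3 to 60 N. Pads are 19 mm wide; open, the fingers measure 117 mm over their backs; the gripper's body (75 mm by 190 mm) begins 51 mm behind the grasp point.
Start: joints at [1.245, 0.321, -0.07, 1.45, 0.023, 1.371, -0.057], TCP at [0.217, -0.613, 0.223] pointing down, gripper open.
Joint ranges: [-2.86, 2.86], [-0.3, 2.09], [-1.38, 1.24], [0.06, 2.45], [-1.56, 4.7], [0.09, 2.05], [-2.69, 2.69]. Speed limits (rad/s): [2.57, 2.57, 3.14, 3.14, 3.14, 3.14, 3.14].

INTERFACE

Orientations are given as a rotation vector (axis times angle).
In Python, from bench import get_state, eyes, job gives the robot as it stands. The module is installed in compiled form; this text tells all that it offers.
- The arm moves only by the shell command python3 -m jog 'ROWS' [FORCE]. ROWS is JSON, a list that holds one entry, the list of rows, each a list of 5 numbers: the opening, from 0 (shut) to 1 (fully open), then the shift along the tool's x, y, z in units of 40 mm (1.0 is 40 mm), then the turn about the tool's z in units of 5 degrees (1.0 is 5 degrees). In form: [[[jaw, dx, dy, dz, turn], ...]]. A call has 1 to 10 rows; each row shifts and turns the commanded pose from where the row before left it, along the tool's axes as they then stand; what a row does not reach is not made up. A row lasts 1/8 s, in which the tool goes at most 62.5 mm and 10.7 degrees, less where a joint would pass 70% of its speed; a pose out of reach is approached as far as the arm can. A call is refused whole if a number of a shift passes 1 or a number of a turn 1, either way. A call with a gripper value outside its range is refused whole. The fingers move at their own pace and stop on an object; FORCE is the grip in N (left out, the last holds). Time passes only in rows, so rows that do not move let the fingers close. It gives the time, the measured TCP pose, the force and the opening at its end, in the units of the state.
- get_state(): the state, without advancing time (a new reading comes with each control period).
- eyes.get_image(name): name is "side" or "top"; returns (picture, depth): 384x512x3 uint8, red, green, blue; 384x512 float32, m along the optical axis (not along the pixel's ray), 0 where there is no reading.
- eyes.camera_params(name): a dict with "camera_matrix" (3x3 intrinsics, pixels), "pose" (4x4, takes a point from camera to world coordinates). Camera axes: x right, y down, z forward; pixel columns grow to the right and rows downward; lengths in m; the calibration is good to about 2 mm. A picture is of the moment at which its call begins. camera_params takes no time and is no camera call.
- job.close_job(): hands the job in, once; it reports no verdict.
The state is a dict: "time": time; "joint_positions": joint angles; "qd": joint speeds; "joint_torque": joint torques, N m; "position": TCP position; "tool_rot": TCP orientation; "ft_force": force on the tool from outside, world axes, zero at the start; "torque": the same for the moment, N m; "grip_width": opening from 0.0 (shut) to 1.0 (fully open).
Only numpy, scipy, OpenCV 4.12 (cv2) and the standard library are available. Lean on these libraries where they do the work, as an engineer would, in place of code of your own. Each camera call takes 0.05 s, during which the arm holds its last target. There are 200 camera calls.

TASK

Show the customer the next page of the button album: with a finger push the red leaf of pearl buttons up from under its overhanging brass tab, over the spine, and press it down flat on the left-hand side, then take the hand away. Only push it, never pinch it or press hard, do not slam it down, and leave the other stock on the stall where it stands.

Things in the scene. Friction and masses are not known exactly. Their poses are not given: they have to be found in the camera images.
- leaf (a joint): angle of the album's leaf about the spine, rad: 0 flat on the right-hand side (album's -y) with its red face and pearl buttons up, 1.57 upright, 3.14 flat on the left-hand side (+y) with its cream back up; stops at 0 and 3.14. Starts between 0 and 0.3. The hinge is stiff: the leaf stays at any angle it is left at and takes at most about 2.5 N at the tab to move.
- leaf_mid (a point): centre of the leaf's board, in mid-thickness, 97 mm from the hinge axis. Rigid board 4 mm thick, 204 mm along the spine, from 12 to 182 mm from the axis, its mid-plane through the axis; the buttons stand 4.5 mm proud of its red face, its back is smooth. Same axes as the tab. Only the tab overhangs the plinth.
- tab (a point): centre of the brass tab, midway along the leaf's free edge, 201 mm from the hinge axis; 46 mm along the spine, 4 mm thick, ending 222 mm from the axis (40 mm beyond the board). Its frame turns with the leaf: x along the spine, y from the tab towards the spine, z out of the red face. With the leaf flat on the right the tab's underside is 60 mm above the table, with nothing beneath it.
- album: the button album fixed on its dark wooden plinth; the plinth is 230 mm along x (the spine) by 364 mm along y by 40 mm high. Origin: centre of the underside, on the table, below the spine. x runs along the spine (away from the robot at yaw 0), y to the left-hand side. It does not move.
- spine (a point): middle of the hinge axis, above the album's origin, 62 mm above the table; x along the spine
- trinket_box: round white lidded porcelain trinket box, 72 mm wide, 52 mm tall, beside the album's right-hand near corner; origin at the centre of its underside
- salt: small open cut-glass salt cellar, 60 mm wide, 40 mm tall, beside the album's right-hand far corner; origin at the centre of its underside
- jug: small blue and white porcelain jug, 64 mm wide, 78 mm tall, with a handle at its +y side, beside the album's left-hand far corner; origin at the centre of its underside
- case: open black jewellery case with two gilt earrings, 72 x 80 mm, lid standing up to 84 mm, beside the album's left-hand near corner; origin at the centre of its underside
- brooch: gilt brooch with a blue stone, 40 mm wide, 17 mm tall, lying on the table beyond the album's left-hand edge; origin at the centre of its underside
- figurine: porcelain figurine with a gold hat, 52 mm wide, 110 mm tall, standing beyond the album; origin at the centre of its underside
- perfume: amber glass perfume bottle with a tall steel stopper, 64 mm wide, 174 mm tall, standing beyond the album; origin at the centre of its underside

How it is judged:
By the outcome, as a careful person would: the job done as asked, in the order asked, and still so for the second after the job is handed in, with the robot touching nothing.
It also fails if it takes over 53 s, if anything falls off the work surface, if the arm or the gripper's body presses on something with over 40 N, if the wrist force passes 120 N, or if a joint passes its speed limit or range.

## Working session

There is one attempt and no reset: what is moved stays moved. The work goes in short steps, Python scripts to look and compute and a shell command to move; the robot and the scene stay as the last step left them, time stands still between calls to the robot, and variables do not carry over. Pictures are saved under pics/ and viewed, about 8 in all and at most 12, crops included, and the job is handed in when it is done.

```bash
mkdir -p pics; cat > h.py <<'E'
import numpy as np,cv2
from scipy.spatial.transform import Rotation as R
from bench import get_state,eyes
def snap(n,f):
    im,d=eyes.get_image(n); cv2.imwrite(f'pics/{f}.png',im[:,:,::-1]); np.save(f'pics/{f}.npy',d); return im,d
def pt(n,f,u,v,w=1):
    d=np.load(f'pics/{f}.npy'); z=d[v-w:v+w+1,u-w:u+w+1]; z=np.median(z[z>0])
    c=eyes.camera_params(n); p=np.linalg.inv(c['camera_matrix'])@[u,v,1]*z
    return (c['pose']@np.r_[p,1])[:3].round(4)
E
python3 - <<'E'
from h import *
snap('top','t0');snap('side','s0')
a=cv2.imread('pics/t0.png');b=cv2.imread('pics/s0.png')
s=get_state();print(s['position'],s['tool_rot'],s['time'],s['ft_force'])
print(R.from_rotvec(s['tool_rot']).as_matrix().round(3))
for n in('top','side'):print(eyes.camera_params(n)['pose'].round(3))
E
```

```text
[ 0.21644235 -0.61237898  0.22159395] [-3.09472475e+00 -5.30986030e-01  6.13902298e-04] 0.1 [ 0.24664029  0.71876213 -0.55748716]
[[ 0.943  0.333 -0.001]
 [ 0.333 -0.943  0.002]
 [-0.    -0.002 -1.   ]]
[[-0.005 -0.982  0.187  0.381]
 [-1.     0.009  0.018  0.075]
 [-0.02  -0.187 -0.982  1.01 ]
 [ 0.     0.     0.     1.   ]]
[[-0.896 -0.254  0.364  0.215]
 [-0.443  0.467 -0.765  0.78 ]
 [ 0.024 -0.847 -0.531  0.579]
 [ 0.     0.     0.     1.   ]]
```

View pics/t0.png

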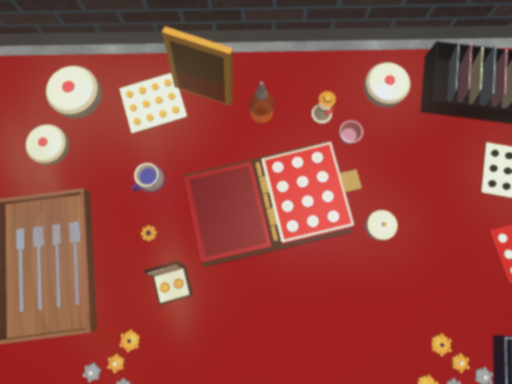

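View pics/s0.png

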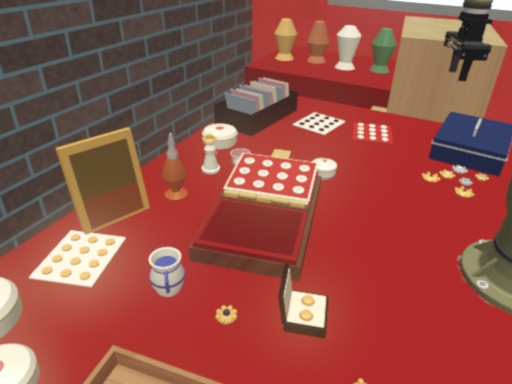

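The top view shows the album with its spine from about (264,158) to (276,240) and the red leaf to the right of it. The tab is at (350,181), between the salt (351,131) and the trinket box (382,225). In the side view the leaf is raised slightly.

```bash
python3 - <<'E'
from h import *
for n,(u,v) in dict(tab=(351,181),tabR=(357,180),tabRt=(355,173),tabRb=(358,187),boardTR=(331,145),boardBR=(351,226),boardTL=(266,158),boardBL=(281,240),LpTL=(188,177),LpBL=(206,260),Lmid=(228,212),lpR=(248,166),box=(382,225),salt=(351,131),salt2=(351,122),jug=(148,176),case=(172,285),caselid=(165,268),brooch=(149,233),fig=(326,99),perf=(261,88),spT=(262,163),spB=(274,238)).items():
    print(n,pt('top','t0',u,v))
# enlarged crop
a=cv2.imread('pics/t0.png')[110:280,170:420];cv2.imwrite('pics/c0.png',cv2.resize(a,None,fx=3.2,fy=3.2,interpolation=cv2.INTER_CUBIC))
E
```

```text
tab [ 0.5837 -0.1351  0.0787]
tabR [ 0.5857 -0.1488  0.0799]
tabRt [ 0.6025 -0.1451  0.0796]
tabRb [ 0.5692 -0.1504  0.0794]
boardTR [ 0.6728 -0.0929  0.0746]
boardBR [ 0.4816 -0.136   0.0507]
boardTL [0.6449 0.0621 0.0656]
boardBL [0.4489 0.0296 0.0645]
LpTL [0.6027 0.2509 0.0536]
LpBL [0.4046 0.204  0.0533]
Lmid [0.5165 0.1534 0.0549]
lpR [0.6285 0.1057 0.0541]
box [ 0.4836 -0.2091  0.0489]
salt [ 0.7297 -0.1571  0.0099]
salt2 [ 0.7433 -0.1516  0.0385]
jug [0.6035 0.3449 0.0649]
case [0.3471 0.2882 0.0223]
caselid [0.3866 0.2933 0.0777]
brooch [0.4715 0.35   0.0165]
fig [ 0.7742 -0.0795  0.1099]
perf [0.7809 0.0728 0.1591]
spT [0.6328 0.0718 0.0648]
spB [0.4534 0.0458 0.0672]
```

View pics/c0.png

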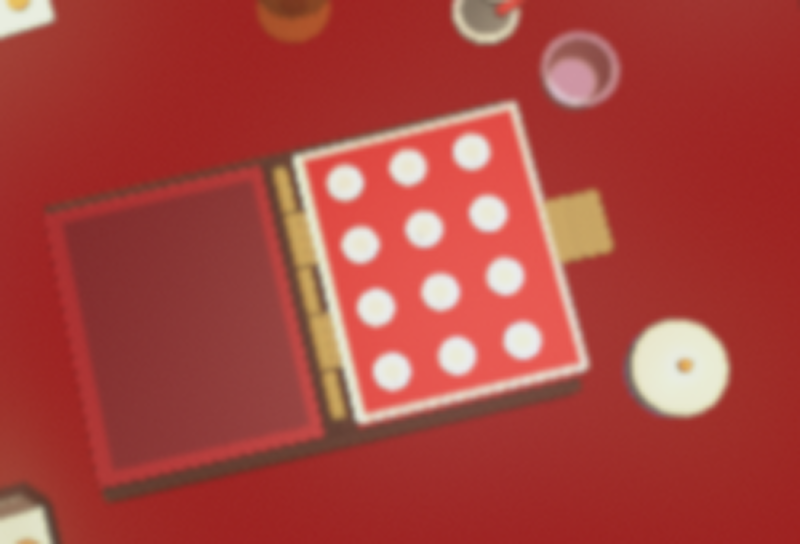

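```bash
cat >> h.py <<'E'
def cloud(n,f):
    d=np.load(f'pics/{f}.npy');c=eyes.camera_params(n);v,u=np.mgrid[:384,:512]
    p=np.stack([u,v,np.ones_like(u)],-1).reshape(-1,3)@np.linalg.inv(c['camera_matrix']).T*d.reshape(-1,1)
    return p@c['pose'][:3,:3].T+c['pose'][:3,3]
E
python3 - <<'E'
from h import *
P=cloud('top','t0');im=cv2.imread('pics/t0.png').reshape(-1,3).astype(int)
sel=(P[:,2]>.036)&(P[:,2]<.1)&(P[:,0]>.38)&(P[:,0]<.7)&(P[:,1]>-.17)&(P[:,1]<.275)&~(np.hypot(P[:,0]-.484,P[:,1]+.209)<.05)
m=sel.reshape(384,512).astype(np.uint8)*255;n,l,st,_=cv2.connectedComponentsWithStats(m);k=1+np.argmax(st[1:,4]);s=(l==k).ravel()
print(n,st[k]);Q=P[s]
r=cv2.minAreaRect(Q[Q[:,2]>0][:,:2].astype(np.float32));print(r)
for y in np.deg2rad([13,14,15]):
    X=np.array([np.cos(y),np.sin(y)]);Y=np.array([-X[1],X[0]])
    a=Q[:,:2]@X;b=Q[:,:2]@Y
    print(np.percentile(a,[.3,2,98,99.7]).round(4),np.percentile(b,[.05,.5,99,99.9]).round(4))
y=np.deg2rad(14);X=np.array([np.cos(y),np.sin(y)]);Y=np.array([-X[1],X[0]])
b=Q[:,:2]@Y
for lo in np.arange(-.3,.12,.02):
    w=(b>lo)&(b<lo+.02)
    if w.sum()>5: a=Q[w,:2]@X;print(lo.round(2),w.sum(),np.median(Q[w,2]).round(4),np.percentile(a,[1,50,99]).round(4))
E
```

```text
4 [  184   142   177   125 14744]
((0.5454807877540588, 0.04391275346279144), (0.2301402986049652, 0.4024049639701843), 12.692588806152344)
[0.4271 0.431  0.6465 0.6551] [-0.2802 -0.2721  0.1173  0.1207]
[0.4246 0.4299 0.6475 0.6551] [-0.2894 -0.2815  0.1079  0.1124]
[0.4214 0.4283 0.6464 0.6558] [-0.2985 -0.291   0.0987  0.104 ]
-0.3 89 0.079 [0.5129 0.5357 0.5576]
-0.28 167 0.0779 [0.5132 0.5353 0.558 ]
-0.26 493 0.0768 [0.4252 0.5377 0.648 ]
-0.24 803 0.0759 [0.4237 0.5262 0.6395]
-0.22 804 0.076 [0.4243 0.5284 0.6488]
-0.2 810 0.0731 [0.4251 0.5287 0.6489]
-0.18 789 0.0725 [0.4257 0.529  0.6498]
-0.16 810 0.0707 [0.4264 0.5296 0.6499]
-0.14 795 0.0692 [0.4261 0.5315 0.6506]
-0.12 808 0.0688 [0.427  0.5308 0.6511]
-0.1 812 0.0659 [0.4276 0.5317 0.6515]
-0.08 789 0.0625 [0.4277 0.5347 0.6511]
-0.06 781 0.0533 [0.4279 0.5337 0.6522]
-0.04 789 0.054 [0.4284 0.5343 0.6525]
-0.02 791 0.0539 [0.4288 0.5355 0.6536]
0.0 789 0.054 [0.4294 0.5354 0.654 ]
0.02 790 0.054 [0.4297 0.5368 0.6539]
0.04 789 0.0538 [0.4303 0.5372 0.6547]
0.06 798 0.0539 [0.431  0.5379 0.6552]
0.08 784 0.0538 [0.4312 0.5364 0.6555]
0.1 464 0.0531 [0.4311 0.5268 0.6555]
```

```bash
python3 -m jog '[[[0,0,0,0,1],[0,0,0,0,0.34],[0,0.97,-0.66,0,0],[0,0.97,-0.66,0,0],[0,0.97,-0.66,0,0],[0,0.97,-0.66,0,0],[0,0.97,-0.66,0,0],[0,0.97,-0.66,0,0],[0,0.97,-0.66,0,0],[0,0.97,-0.66,0,0]]]' 5; python3 -m jog '[[[0,0.97,-0.66,0,0],[0,0.97,-0.66,0,0],[0,0.97,-0.66,0,0],[0,0.97,-0.66,0,0],[0,0,0,0,0],[0,0,0,0,0]]]'
cat >> h.py <<'E'
def alb():
    s=get_state();X=np.array([.9755,.2198,0]);Y=np.array([-.2198,.9755,0]);d=np.array(s['position'])-[.5411,.0634,0]
    f=np.array(s['ft_force']);M=R.from_rotvec(s['tool_rot']).as_matrix()
    print('t',round(s['time'],2),'alb xyz',(d@X).round(4),(d@Y).round(4),d[2].round(4),'F',(f@X).round(2),(f@Y).round(2),f[2].round(2),'toolz',M[:,2].round(3),'yaw',np.degrees(np.arctan2(M[1,0],M[0,0])).round(1))
E
python3 -c "from h import *;alb()"
```

```text
time: 1.35
position: [0.4734, -0.3371, 0.2225]
tool_rot: [3.122, 0.35, -0.0]
ft_force: [1.5, -0.4, -0.1]
grip_width: 0.02
time: 2.1
position: [0.6002, -0.2016, 0.2221]
tool_rot: [3.122, 0.35, -0.002]
ft_force: [-0.3, -1.0, 0.1]
grip_width: 0.005
t 2.1 alb xyz -0.0006 -0.2715 0.2221 F -0.5 -0.88 0.08 toolz [-0.001 -0.001 -1.   ] yaw 12.8
```

```bash
python3 -m jog '[[[0,0,0,1,0],[0,0,0,1,0],[0,0,0,1,0],[0,0,0,1,0],[0,0,0,0.18,0],[0,0,-0.4,0,0],[0,0,-0.2,0,0],[0,0,0,0,0],[0,0,0,0,0]]]';python3 -c "
from h import *;alb()
snap('side','s1');a=cv2.imread('pics/s1.png')[60:240,180:400];cv2.imwrite('pics/c1.png',cv2.resize(a,None,fx=3.4,fy=3.2,interpolation=cv2.INTER_CUBIC))"
```

```text
time: 3.22
position: [0.596, -0.1779, 0.0564]
tool_rot: [3.121, 0.35, 0.002]
ft_force: [-0.5, 0.4, 0.5]
grip_width: 0.008
t 3.23 alb xyz 0.0005 -0.2475 0.0564 F -0.41 0.54 0.53 toolz [ 0.002 -0.001 -1.   ] yaw 12.8
```

View pics/c1.png

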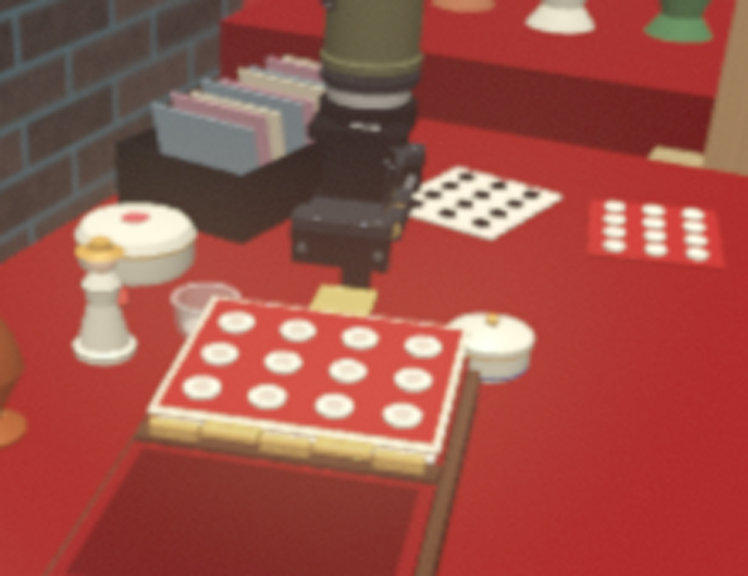

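The finger stands right behind the tab end at about (355,280) in the crop, and is centred along it. I'll creep in to contact.

```bash
for i in 1; do python3 -m jog '[[[0,0,-0.1,0,0],[0,0,-0.1,0,0],[0,0,0,0,0],[0,0,0,0,0]]]';done;python3 -c "from h import *;alb()";python3 -m jog '[[[0,0,-0.08,0,0],[0,0,0,0,0],[0,0,0,0,0]]]'; python3 -c "from h import *;alb()"
```

```text
time: 3.78
position: [0.5936, -0.1698, 0.0553]
tool_rot: [3.122, 0.349, -0.0]
ft_force: [-0.1, -0.7, -0.3]
grip_width: 0.006
t 3.77 alb xyz -0.0001 -0.2391 0.0553 F -0.25 -0.65 -0.33 toolz [-0. -0. -1.] yaw 12.8
time: 4.15
position: [0.5929, -0.1667, 0.0553]
tool_rot: [3.122, 0.349, 0.0]
ft_force: [0.1, -0.3, -0.0]
grip_width: 0.006
t 4.15 alb xyz -0.0 -0.2358 0.0553 F 0.08 -0.32 -0.03 toolz [ 0. -0. -1.] yaw 12.8
```

```bash
for i in 1 2 3 4; do echo;done; python3 -m jog '[[[0,0,-0.05,0,0],[0,0,-0.03,0,0],[0,0,0,0,0]]]' >/dev/null; python3 -c "from h import *;alb()";python3 -m jog '[[[0,0,-0.06,0,0],[0,0,0,0,0],[0,0,0,0,0]]]'>/dev/null; python3 -c "from h import *;alb()"
```

```text
t 4.53 alb xyz 0.0 -0.2324 0.0554 F 0.55 0.56 -0.8 toolz [ 0. -0. -1.] yaw 12.8
t 4.9 alb xyz -0.0001 -0.2314 0.0554 F 0.2 -3.31 -1.53 toolz [ 0.001 -0.001 -1.   ] yaw 12.7
```

Contact at about 3 N. Next I'll press slightly more and lift, using friction.

```bash
python3 -m jog '[[[0,0,-0.05,0,0],[0,0,0,-0.1,0],[0,0,-0.01,-0.1,0],[0,0,-0.01,-0.1,0],[0,0,0,0,0]]]' >/dev/null; python3 -c "
from h import *;alb();im,d=snap('top','t1')
P=cloud('top','t1')
d=P-[.5411,.0634,0];a=d@[.9755,.2198,0];b=d@[-.2198,.9755,0]
for lo in (-.18,-.15,-.1,-.05):
    w=(abs(abs(a)-.06)<.03)&(abs(b-lo)<.01);print(lo,np.median(d[w,2]).round(4))"
```

```text
t 5.53 alb xyz -0.0001 -0.23 0.0683 F 0.15 -6.02 0.99 toolz [ 0.002 -0.003 -1.   ] yaw 12.7
-0.18 0.4992
-0.15 0.0861
-0.1 0.0789
-0.05 0.0727
```

It lifts: the board at 150 mm from the axis rose about 12 mm. I'll follow the arc.

```bash
python3 -m jog '[[[0,0,-0.04,-0.24,0],[0,0,-0.05,-0.24,0],[0,0,-0.065,-0.24,0],[0,0,-0.07,-0.24,0],[0,0,0,0,0]]]' >/dev/null; cat >> h.py <<'E'
def leaf(f,n='top'):
    snap(n,f);P=cloud(n,f);d=P-[.5411,.0634,0];a=d@[.9755,.2198,0];b=d@[-.2198,.9755,0];z=d[:,2]-.062
    r=np.hypot(b,z);th=np.arctan2(z,-b)
    w=(abs(abs(a)-.07)<.025)&(r>.06)&(r<.17)&(th>.03)&(th<3.3)&(z>-.003)
    print('leaf',w.sum(),np.percentile(th[w],[10,50,90]).round(3))
E
python3 -c "
from h import *;alb();leaf('t2')"
```

```text
t 6.2 alb xyz -0.0 -0.2214 0.1075 F -1.19 -6.84 3.18 toolz [ 0.002 -0.004 -1.   ] yaw 12.7
leaf 2053 [0.318 0.34  0.376]
```

```bash
python3 -m jog '[[[0,0,-0.09,-0.233,0],[0,0,-0.09,-0.233,0],[0,0,-0.11,-0.224,0],[0,0,-0.11,-0.224,0],[0,0,-0.145,-0.236,0],[0,0,-0.145,-0.236,0],[0,0,-0.168,-0.22,0],[0,0,-0.168,-0.22,0],[0,0,0,0,0]]]' >/dev/null; python3 -c "
from h import *;alb();leaf('t3')"
```

```text
t 7.38 alb xyz 0.0001 -0.1813 0.1818 F -0.59 -8.92 6.36 toolz [ 0.004 -0.006 -1.   ] yaw 12.6
leaf 1843 [0.704 0.722 0.755]
```

```bash
python3 -m jog '[[[0,0,-0.16,-0.24,0],[0,0,-0.18,-0.22,0],[0,0,-0.2,-0.2,0],[0,0,-0.21,-0.18,0],[0,0,-0.22,-0.16,0],[0,0,-0.22,-0.16,0],[0,0,-0.24,-0.14,0],[0,0,-0.24,-0.14,0],[0,0,0,0,0]]]' >/dev/null; python3 -c "
from h import *;alb();leaf('t4')"
```

```text
t 8.55 alb xyz 0.0004 -0.11 0.238 F -0.97 -1.11 1.9 toolz [ 0.002 -0.001 -1.   ] yaw 12.8
leaf 927 [1.125 1.138 1.167]
```

```bash
python3 -m jog '[[[0,0,-0.26,-0.06,0],[0,0,-0.26,-0.06,0],[0,0,-0.26,-0.04,0],[0,0,-0.26,-0.02,0],[0,0,-0.26,0,0],[0,0,-0.26,0,0],[0,0,-0.26,0,0],[0,0,-0.26,0,0],[0,0,0,0,0]]]' >/dev/null; python3 -c "
from h import *;alb();leaf('t5')
snap('side','s5')"
```

```text
t 9.72 alb xyz -0.0004 -0.0256 0.2433 F 0.22 -0.16 0.04 toolz [-0.001  0.001 -1.   ] yaw 12.9
leaf 134 [1.547 1.56  1.585]
```

View pics/s5.png

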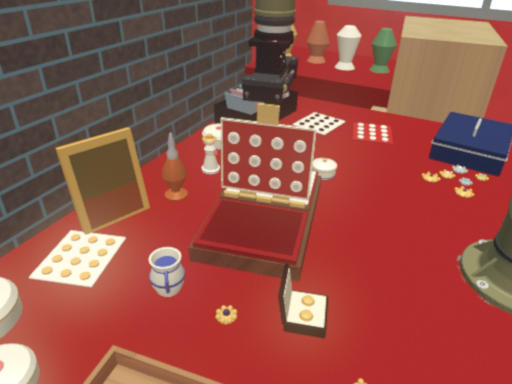

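The leaf stands just short of upright, with the finger behind it. I'll push it over and follow it down.

```bash
python3 -m jog '[[[0,0,0,0.4,0],[0,0,-0.23,0,0],[0,0,-0.23,0,0],[0,0,-0.3,0.05,0],[0,0,-0.3,0.05,0],[0,0,-0.3,0.05,0],[0,0,-0.3,0.05,0],[0,0,0,0,0]]]' >/dev/null; python3 -c "
from h import *;alb();leaf('t6')"; python3 -m jog '[[[0,0,-0.275,0.12,0],[0,0,-0.275,0.13,0],[0,0,-0.275,0.15,0],[0,0,-0.275,0.16,0],[0,0,0,0,0]]]' >/dev/null; python3 -c "
from h import *;alb();leaf('t7')"
```

```text
t 10.82 alb xyz -0.0006 0.0409 0.2193 F -0.16 -0.87 0.06 toolz [-0.001  0.001 -1.   ] yaw 12.9
t 11.5 alb xyz -0.0013 0.0847 0.1962 F 0.15 -0.37 0.56 toolz [-0.002  0.    -1.   ] yaw 12.9Traceback (most recent call last):
  File "<string>", line 2, in <module>
    from h import *;alb();leaf('t6')
                          ~~~~^^^^^^
  File "h.py", line 22, in leaf
    print('leaf',w.sum(),np.percentile(th[w],[10,50,90]).round(3))
                         ~~~~~~~~~~~~~^^^^^^^^^^^^^^^^^^
    return _quantile_unchecked(
        a, q, axis, out, overwrite_input, method, keepdims, weights)
    return _ureduce(a,
                    func=_quantile_ureduce_func,
    ...<5 lines>...
                    overwrite_input=overwrite_input,
                    method=method)
    r = func(a, **kwargs)
    result = _quantile(arr,
                       quantiles=q,
    ...<2 lines>...
                       out=out,
                       weights=wgt)
    slices_having_nans = np.isnan(arr[-1, ...])
                                  ~~~^^^^^^^^^
IndexError: index -1 is out of bounds for axis 0 with size 0
Traceback (most recent call last):
  File "h.py", line 22, in leaf
    print('leaf',w.sum(),np.percentile(th[w],[10,50,90]).round(3))
                         ~~~~~~~~~~~~~^^^^^^^^^^^^^^^^^^
IndexError: index -1 is out of bounds for axis 0 with size 0
```

```bash
python3 -c "
from h import *
snap('side','s7')"
```

```text
(no output)
```

View pics/s7.png

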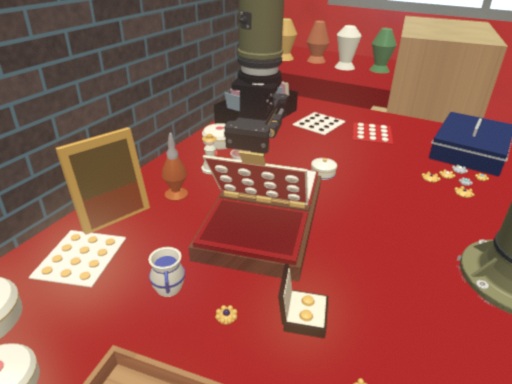

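The leaf is past upright at about 2.1 rad, with the red face seen steeply at (255,180). I'll carry on down.

```bash
python3 -m jog '[[[0,0,-0.22,0.19,0],[0,0,-0.22,0.21,0],[0,0,-0.22,0.22,0],[0,0,-0.22,0.23,0],[0,0,-0.14,0.21,0],[0,0,-0.13,0.215,0],[0,0,-0.12,0.215,0],[0,0,-0.11,0.22,0],[0,0,-0.1,0.22,0],[0,0,0,0,0]]]' >/dev/null; python3 -c "
from h import *;alb();
snap('side','s8')"; python3 -m jog '[[[0,0,-0.05,0.15,0],[0,0,-0.05,0.15,0],[0,0,-0.05,0.15,0],[0,0,-0.05,0.15,0],[0,0,0,0.15,0],[0,0,0,0,0]]]' >/dev/null; python3 -c "
from h import *;alb();"
```

```text
t 12.85 alb xyz -0.0012 0.1424 0.1189 F -0.21 -0.46 0.32 toolz [-0.002 -0.    -1.   ] yaw 12.8
t 13.65 alb xyz -0.0012 0.1503 0.0892 F -0.14 0.55 -0.33 toolz [-0.002 -0.    -1.   ] yaw 12.8
```

```bash
python3 -m jog '[[[0,0,0,0.08,0],[0,0,0,0.08,0],[0,0,0,0.08,0],[0,0,0,0.08,0],[0,0,0,0.08,0],[0,0,0,0,0]]]' >/dev/null; python3 -c "
from h import *;alb();
snap('side','s9');a=cv2.imread('pics/s9.png')[130:300,140:360];cv2.imwrite('pics/c9.png',cv2.resize(a,None,fx=3.4,fy=3.4,interpolation=cv2.INTER_CUBIC))"
```

```text
t 14.4 alb xyz -0.0008 0.15 0.0735 F 0.22 0.61 0.46 toolz [-0.001 -0.001 -1.   ] yaw 12.8
```

View pics/c9.png

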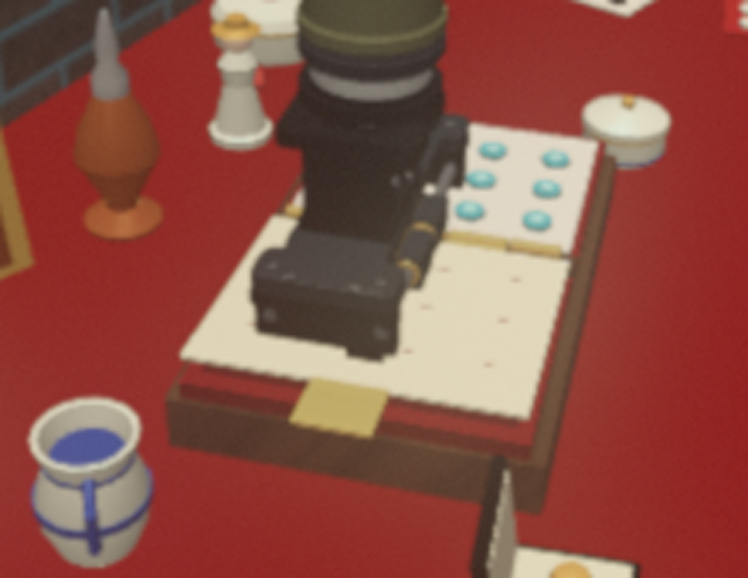

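The leaf lies cream side up at about (380,310) in the crop and is nearly flat, with the next page showing on the right. I'll press gently until there is contact.

```bash
python3 -m jog '[[[0,0,0,0.06,0],[0,0,0,0.06,0],[0,0,0,0.06,0],[0,0,0,0,0],[0,0,0,0,0]]]' >/dev/null; python3 -c "from h import *;alb()"; python3 -m jog '[[[0,0,0,0.05,0],[0,0,0,0,0],[0,0,0,0,0]]]' >/dev/null; python3 -c "from h import *;alb()"
```

```text
t 15.07 alb xyz -0.0006 0.1501 0.0666 F 0.6 -0.3 -0.46 toolz [-0. -0. -1.] yaw 12.8
t 15.45 alb xyz -0.0006 0.1502 0.0647 F 1.06 0.23 -0.78 toolz [-0. -0. -1.] yaw 12.8
```

```bash
python3 -m jog '[[[0,0,0,0.04,0],[0,0,0,0,0],[0,0,0,0,0]]]' >/dev/null; python3 -c "from h import *;alb()"; python3 -m jog '[[[0,0,0,0.04,0],[0,0,0,0,0],[0,0,0,0,0]]]' >/dev/null; python3 -c "from h import *;alb()"
```

```text
t 15.82 alb xyz -0.0004 0.1502 0.0644 F -3.0 -1.48 8.94 toolz [ 0.    -0.001 -1.   ] yaw 12.8
t 16.2 alb xyz -0.0003 0.1502 0.0642 F -7.53 -1.78 18.13 toolz [ 0.    -0.002 -1.   ] yaw 12.8
```

The stop is reached at about z 0.064, so I'll lift off and clear the album.

```bash
python3 -m jog '[[[0,0,0,-0.1,0],[0,0,0,-0.3,0],[0,0,0,-0.8,0],[0,0,0,-0.8,0],[0,0,0,-0.8,0],[0,0,0,-0.8,0],[0,0,0.8,0,0],[0,0,0.9,0,0],[0,0,0.9,0,0],[0,0,0.9,0,0]]]'; python3 -m jog '[[[0,0,0.9,0,0],[0,0,0.9,0,0],[0,0,0.9,0,0],[0,0,0.9,0,0],[0,0,0.9,0,0],[0,0,0.9,0,0],[0,0,0,0,0],[0,0,0,0,0]]]';python3 -c "
from h import *;alb();snap('side','s10');snap('top','t10')
P=cloud('top','t10');d=P-[.5411,.0634,0];a=d@[.9755,.2198,0];b=d@[-.2198,.9755,0]
for lo in (.03,.06,.09,.12,.15,.17,.2):
    w=(abs(a)<(.09 if lo<.18 else .018))&(abs(b-lo)<.008);print(lo,w.sum(),np.median(d[w,2]).round(4))
cv2.imwrite('pics/both.png',np.hstack([cv2.imread('pics/t10.png')[60:340,90:430],cv2.imread('pics/s10.png')[60:340,60:400]]))"
```

```text
time: 17.45
position: [0.5387, 0.0722, 0.206]
tool_rot: [3.122, 0.35, 0.001]
ft_force: [0.5, 0.4, 0.1]
grip_width: 0.004
time: 18.45
position: [0.5862, -0.1365, 0.2056]
tool_rot: [-3.121, -0.35, 0.0]
ft_force: [-0.6, 0.3, -0.4]
grip_width: 0.012
t 18.45 alb xyz 0.0001 -0.2049 0.2056 F -0.5 0.43 -0.36 toolz [-0.     0.001 -1.   ] yaw 12.8
0.03 513 0.0644
0.06 510 0.0644
0.09 516 0.0643
0.12 515 0.0643
0.15 517 0.0643
0.17 518 0.0642
0.2 113 0.0641
```

View pics/both.png

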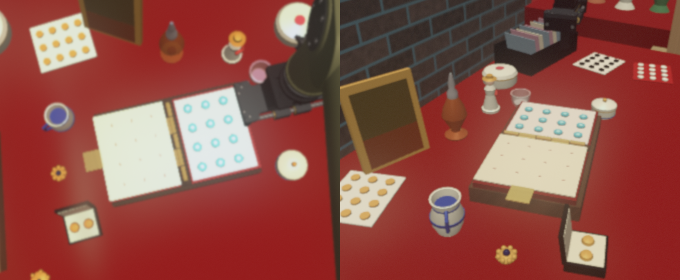

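The leaf is flat on the left: its back is level at 64 mm from hinge to tab. The next page shows and the other stock stands where it did. The hand is clear at 0.2 m height.

```bash
python3 -c "
from bench import job;job.close_job()"
```

```text
the job is handed in; nothing more can be done
```

The red leaf is turned: it lies flat on the left-hand side with its cream back up, and the next page shows. I handed the job in at about 18.5 s, with the hand clear of the album.

- **How it was lifted:** I did not push from under the tab at the start. The interface keeps the tool pointing down, so a finger cannot reach beneath it. I put the shut fingers against the tab's end with about 3–9 N and let friction lift it along its arc. After upright I pushed on the back and followed it down slowly.
- **Forces:** The final press to the stop read about 18 N vertically, more than I meant. That was the largest reading I saw, and I read forces only between moves.
- **Last checks:** The leaf's back is level at 64.1–64.4 mm all the way from hinge to tab, as expected for flat. In the last pictures the other stock looks to be where it started; I judged that by eye and did not measure it. In the last top picture the arm overlaps the area by the salt, but the side view shows the salt standing.
- **Failed check:** The top-camera angle check failed twice just past upright, probably because the arm hid the leaf. I used the side camera there instead.

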